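# Find the clear pane groove with a feeler gauge

## Robot

A 7-joint arm with a two-finger parallel gripper is mounted at the origin on the work surface. World frame = base frame: x ahead of the robot, y to its left, z up, the work surface at z = 0. Lengths are in m, angles in rad, forces in N, time in s.
With the tool pointing down it reaches from about 0.425 to 0.8 m from the base axis. Payload 8.3 kg.
Tool frame: the origin (TCP) lies midway between the tips of the shut fingers; the grasp point (between the pads) lies 19 mm behind it; z points along the fingers, y is the line along which they close (so a half turn about z gives the same grasp; the last joint's range is limited). The gripper opens to 85 mm and grips with 20 to 120 N. Pads are 22 mm wide; open, the fingers measure 114 mm over their backs; the gripper's body (76 mm by 85 mm) begins 54 mm behind the grasp point. The pads swing forward as they close: fully open they stand 13 mm farther back than shut.
Start: joints at [1.251, 0.383, 0.016, 1.37, -0.006, 1.388, -0.046], TCP at [0.159, -0.604, 0.231] pointing down, gripper open.
Joint ranges: [-2.95, 2.95], [-0.25, 2.06], [-1.52, 1.56], [0.18, 2.33], [-1.44, 4.58], [0.02, 2.06], [-3.01, 3.01]. Speed limits (rad/s): [2.39, 2.39, 3.01, 3.01, 3.14, 3.14, 3.14].

## Interface

Orientations are given as a rotation vector (axis times angle).
In Python, from workcell import state, capture, finish_job gives the robot as it stands.
- The arm moves only by the tool servo_tool, never from a script. Its argument "steps" is a list of rows, each a list of 7 numbers: the shift along the tool's x, y, z as a fraction of full scale, then the turn, a rotation vector about the tool's x, y, z as a fraction of full scale, then the closure, from -1 (fully open) to 1 (shut). A call has 1 to 5 rows; each row shifts and turns the commanded pose from where the row before left it, along the tool's axes as they then stand; what a row does not reach is not made up. Full scale, the value 1, is 4 cm for a shift and 5 degrees for a turn. A row lasts 1/12 s, in which the tool goes at most 41.7 mm and 7.16 degrees, less where a joint would pass 70% of its speed; a pose out of reach is approached as far as the arm can. A call with a number of a shift or a turn outside -1 to 1 is refused whole. A call with a gripper value outside its range is refused whole. The fingers move at their own pace and stop on an object; "grip_force" is the grip in N (left out, the last holds). Time passes only in rows, so rows that do not move let the fingers close. It gives the time, the measured TCP pose, the force, the opening and the grip force at its end, in the units of the state.
- state(): the state, without advancing time (a new reading comes with each control period).
- capture(name): name is "side" or "top" or "wrist"; returns a dict with "img" (400x640x3 uint8, red, green, blue), "mtx" (3x3 intrinsics, pixels), "D" ([k1, k2, p1, p2, k3] as OpenCV has them; the pictures are not rectified), "cam_to_world" (4x4, takes a point from camera to world coordinates). Camera axes: x right, y down, z forward; pixel columns grow to the right and rows downward; lengths in m; the calibration is good to about 2 mm. A picture is of the moment at which its call begins. There is no depth.
- finish_job(): hands the job in; it is judged then, once.
The state is a dict: "time": time; "joint_positions": joint angles; "qd": joint speeds; "joint_torque": joint torques, N m; "tool_pos": TCP position; "tool_rot": TCP orientation; "wrist_force": force on the tool from outside, world axes, zero at the start; "moment": the same for the moment, N m; "width": finger opening in m; "grasp_force": force on a finger pad.
Only numpy, scipy, OpenCV 4.12 (cv2) and the standard library are available. Lean on these libraries where they do the work, as an engineer would, in place of code of your own. Each camera call takes 0.05 s, during which the arm holds its last target. There are 200 camera calls.

## Task

Take the feeler gauge from its stand and feel with its blade for the one pane groove on the rail that is clear to the full depth; the other two are swollen shut part-way down and the blade jams in them. Slide the blade in gently - if it catches or jams draw it back, never squashing its spring to the stop - and in the clear groove slide it fully home, handle down on the block, before you let go, leaving the gauge standing there. Leave the other things on the bench alone.

Things in the scene. Friction and masses are not known exactly. Their poses are not given: they have to be found in the camera images.
- rail: Wooden plank 100 x 250 x 20 mm fixed flat on the bench, carrying three pale wooden blocks in a row along its y, each 70 (x) x 46 (y) x 60 mm high, tops 80 mm above the bench. Each has one groove in its top: 44 mm long (rail x), 8 mm wide (rail y), 50 mm deep. Origin: centre of the plank's underside; z up.
- groove_1 (a point): Nominal middle of the groove mouth in the block at the rail's +y end, at the block's top, 80 mm above the bench; axes as the rail's. The blocks were screwed down by eye: the true middle of each groove lies up to 7 mm to either side of its point along the rail's y (exact along x).
- groove_2 (a point): The same for the middle block, 80 mm from groove_1. One of the three grooves is clear to its full depth; the other two are swollen shut (rigid) somewhere between 18 and 28 mm down. They look alike from outside, and which is clear changes from start to start.
- groove_3 (a point): The same for the block at the rail's -y end, 80 mm from groove_2. Every groove has a soft sprung strip on its +y side, 4 mm proud from 11 to 15 mm below the mouth with a sloping lead-in above, which rubs on the blade and drags on it with less than 5 N.
- stand: Dark wooden stand, 76 x 51 x 52 mm high, fixed on the bench, with a loose-fitting slot (38 x 11 mm, right through) in which the gauge's blade hangs at the start, the handle's underside resting on the stand's top. Origin: centre of its underside.
- gauge: The feeler gauge: an upright wooden handle, 36 mm (x) x 20 mm (y) x 60 mm high, with a flat steel blade below it. Origin: centre of the handle's flat underside (the shoulder); z up along the handle. It looks and works the same turned half round about z. About 0.115 kg, hidden variation 30 percent.
- gauge_mid (a point): Centre of the gauge's handle, 30 mm above the shoulder and 30 mm below its top; axes as the gauge's. Grip it here across the 20 mm (y). With the gauge fully home in a groove it is 110 mm above the bench.
- blade_tip (a point): Middle of the blade's lower edge. The blade is 30 mm wide (gauge x), 5 mm thick (gauge y) with a rounded lower edge, and stands 42 mm below the shoulder when its spring is at rest.
- blade (a joint): How far the blade is pushed up into the handle against its spring (m): 0 at rest (fully out), 0.010 at its stop. It does not give below about 5 N, then gives 1 mm for each further 1.2 N (17 N at the stop).
- clamp: Bystander: steel spring clip clamp with orange jaw pads, lying, 125 x 60 x 24 mm high. Origin: on the bench under its middle.
- sprayer: Bystander: green plastic hand sprayer with a black lever trigger, standing, 84 mm across, 187 mm high. Origin: on the bench under its middle.
- scoop: Bystander: stainless steel soil scoop, lying, 235 x 62 x 34 mm high; long axis x. Origin: on the bench under its middle.
- pot: Bystander: red plastic flowerpot, standing, 110 mm across the rim, 90 mm high. Origin: on the bench under its middle.
- fork: Bystander: wooden-handled hand fork with three steel tines, lying, 265 x 66 x 28 mm high; long axis x. Origin: on the bench under its middle.
- tin: Bystander: closed plain tin, standing, 66 mm across, 70 mm high. Origin: on the bench under its middle.
- seedbox: Bystander: flat cardboard seed box, 90 x 60 x 35 mm high. Origin: on the bench under its middle.
Things that resemble listed ones, but are neither listed nor needed, are in the scene too. What is meant by the gauge is not blue, and is the smaller of those in its own colour.

How it is judged:
By the outcome, as a careful person would: the job done as asked, in the order asked, and still so for the second after the job is handed in, with the robot touching nothing.
It also fails if it takes over 61 s, if anything falls off the work surface, if the arm or the gripper's body presses on something with over 40 N, if the wrist force passes 120 N, or if a joint passes its speed limit or range.

## Working session

There is one attempt and no reset: what is moved stays moved. The work goes in short steps, Python scripts to look and compute and a tool call to move; the robot and the scene stay as the last step left them, time stands still between calls to the robot, and variables do not carry over. Pictures are saved under pics/ and viewed, at most 10 in all, crops included, and the job is handed in when it is done.

Besides the shell and the picture viewer there is one more tool, called by a JSON object that holds its "api" and its "payload", one argument or row to a line. servo_tool: Moves the arm, as the interface text tells. Its arguments: {"type":"object","properties":{"steps":{"type":"array","items":{"type":"array","items":{"type":"number","minimum":-1,"maximum":1}}},"grip_force":{"type":"number"}},"required":["steps"]}

```bash
ls; mkdir -p pics; python3 - <<'E'
from workcell import state,capture
import cv2,numpy as np
print(state())
for n in("top","side"):
    c=capture(n);cv2.imwrite(f"pics/{n}0.png",c["img"][...,::-1]);print(n,c["mtx"].tolist(),c["D"],np.round(c["cam_to_world"],4).tolist())
E
```

```text
pics
{'time': 0.0, 'joint_positions': array([ 1.25109001,  0.38425773,  0.01640321,  1.37117471, -0.00628203,
        1.38820736, -0.04652063]), 'qd': array([ 8.81176026e-04, -6.83302600e-04,  1.77696189e-03,  8.36975338e-05,
       -2.54580938e-04,  4.97540145e-04, -1.38720725e-03]), 'joint_torque': array([ 1.85841350e-04, -6.27601719e+01,  8.44679251e-01, -3.71832418e+01,
        1.66948163e-02,  1.41344068e-02,  2.48986282e-06]), 'tool_pos': array([ 0.15862629, -0.60400371,  0.2302576 ]), 'tool_rot': array([-3.11377125e+00, -4.02060286e-01,  5.04669672e-04]), 'wrist_force': array([-0.26625439, -0.14686298, -0.29092865]), 'moment': array([ 0.02896319, -0.04594021, -0.00342575]), 'grasp_force': 0.0, 'width': 0.0855452960823035}
top [[431.2915794323915, 0.0, 317.8067659838519], [0.0, 431.2915794323915, 204.39732626568005], [0.0, 0.0, 1.0]] [-0.0406942  0.         0.         0.         0.       ] [[0.1098, -0.9697, 0.2182, 0.2907], [-0.9939, -0.1085, 0.018, -0.0418], [0.0062, -0.2188, -0.9757, 1.3808], [0.0, 0.0, 0.0, 1.0]]
side [[409.42627713264704, 0.0, 319.80333449518844], [0.0, 409.42627713264704, 194.27595799497794], [0.0, 0.0, 1.0]] [-0.04250446  0.          0.          0.          0.        ] [[0.9959, -0.0575, 0.0701, 0.4714], [-0.0901, -0.7139, 0.6945, -0.7996], [0.0101, -0.6979, -0.7161, 0.9032], [0.0, 0.0, 0.0, 1.0]]
```

View pics/top0.png

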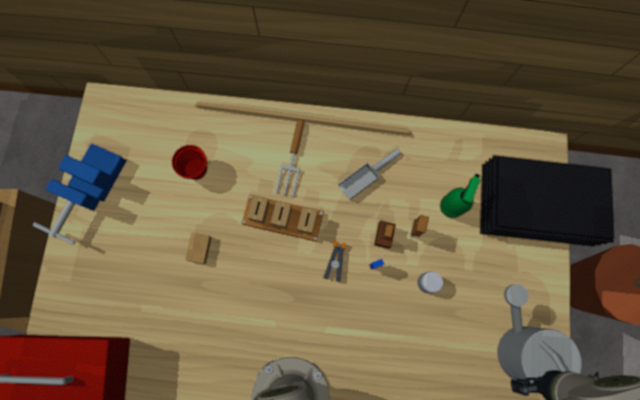

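View pics/side0.png

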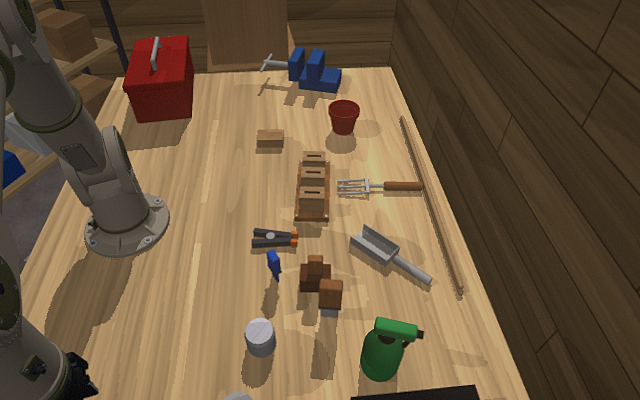

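Top view: brown handle on the dark stand at about (387,231), a free-standing brown block at (420,225) and a blue one at (377,264). In the side view they are at (315,265), (330,293) and (273,264). The brown one in the stand looks like the smaller of its colour, so I'll enlarge to confirm.

```bash
cat > h.py <<'E'
import numpy as np,cv2
from workcell import state,capture
from scipy.spatial.transform import Rotation as R
def rays(c,px):
    n=cv2.undistortPoints(np.float64(px).reshape(-1,1,2),c["mtx"],c["D"])[:,0]
    T=c["cam_to_world"]
    return T[:3,3],np.c_[n,np.ones(len(n))]@T[:3,:3].T
def onplane(c,px,z):
    o,d=rays(c,px); return o+d*((z-o[2])/d[:,2])[:,None]
def tri(c1,p1,c2,p2):
    o1,d1=rays(c1,[p1]);o2,d2=rays(c2,[p2]);d1,d2=d1[0],d2[0]
    s=np.linalg.lstsq(np.c_[d1,-d2],o2-o1,rcond=None)[0]
    a,b=o1+s[0]*d1,o2+s[1]*d2
    return (a+b)/2,np.linalg.norm(a-b)
E
python3 - <<'E'
import cv2,numpy as np
t=cv2.imread("pics/top0.png");s=cv2.imread("pics/side0.png")
a=cv2.resize(t[195:275,350:440],None,fx=4.4,fy=4.4,interpolation=cv2.INTER_CUBIC)
b=cv2.resize(s[240:320,255:355],None,fx=4,fy=4.4,interpolation=cv2.INTER_CUBIC)
c=cv2.resize(t[190:245,240:330],None,fx=4.4,fy=4.4,interpolation=cv2.INTER_CUBIC)
d=cv2.resize(s[145:200,285:335],None,fx=8,fy=4.4,interpolation=cv2.INTER_CUBIC)
cv2.imwrite("pics/c1.png",np.vstack([np.hstack([a,b]),np.hstack([c,d])]))
E
```

```text
(no output)
```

View pics/c1.png

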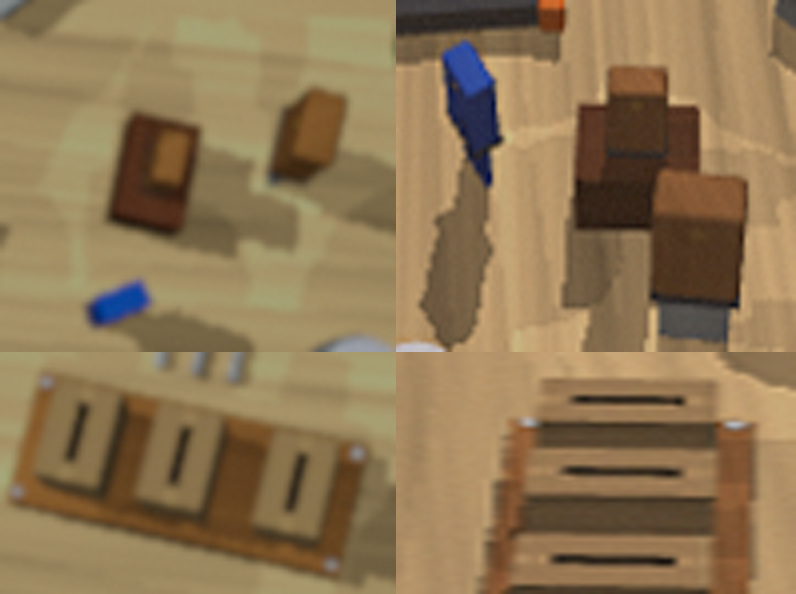

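Crop: the brown handle in the dark stand (top 389,231) is clearly smaller than the free-standing brown one (420,225), and the third is blue. The one in the stand is therefore the gauge. Grooves in the top view are at about (258,208), (281,213) and (307,219).

```bash
python3 - <<'E'
from h import *
T,S=capture("top"),capture("side")
t=lambda x,y,ox=350,oy=195:((x+.5)/4.4-.5+ox,(y+.5)/4.4-.5+oy)
def s(x,y,fx=4,ox=255,oy=240):return ((x-396+.5)/fx-.5+ox,(y+.5)/4.4-.5+oy)
print("handle top",tri(T,t(172,158),S,s(637,81)))
hc=onplane(T,[t(160,128),t(194,130),t(185,190),t(150,183)],.112);print(np.round(hc,4))
hc=onplane(S,[s(609,67),s(667,67),s(667,97),s(608,97)],.112);print(np.round(hc,4))
g=[]
for a,b in(((78,82),(629,48)),((180,104),(622,119)),((296,130),(614,208))):
    p,e=tri(T,t(*a,240,190),S,s(*b,8,285,145));g.append(p);print("groove",p,e, onplane(T,[t(*a,240,190)],.08),onplane(S,[s(*b,8,285,145)],.08))
d=g[0]-g[2];print(np.linalg.norm(g[0]-g[1]),np.linalg.norm(g[1]-g[2]),np.degrees(np.arctan2(d[1],d[0])))
# block edges groove lines in side img
for a,b in(((572,399),(686,401)),((564,470),(680,472)),((552,558),(677,561))):
    q=onplane(S,[s(a[0],a[1]-352,8,285,145),s(b[0],b[1]-352,8,285,145)],.08);v=q[1]-q[0];print(np.linalg.norm(v),np.degrees(np.arctan2(v[1],v[0])),q.mean(0))
st=state();r=R.from_rotvec(st["tool_rot"]).as_matrix();print(r)
W=capture("wrist");Tw=np.linalg.inv(np.r_[np.c_[r,st["tool_pos"]],[[0,0,0,1]]])@W["cam_to_world"];print(np.round(Tw,3),W["mtx"])
E
```

```text
handle top (array([ 0.51879663, -0.23754396,  0.10964499]), np.float64(0.0003248602533594341))
[[ 0.5382 -0.2275  0.112 ]
 [ 0.5394 -0.2506  0.112 ]
 [ 0.4977 -0.2476  0.112 ]
 [ 0.4999 -0.2236  0.112 ]]
[[ 0.5028 -0.2288  0.112 ]
 [ 0.5369 -0.2316  0.112 ]
 [ 0.5351 -0.2509  0.112 ]
 [ 0.5008 -0.2481  0.112 ]]
groove [0.54832641 0.16610584 0.08080769] 0.00042508808793529095 [[0.54870216 0.16626354 0.08      ]] [[0.54819089 0.16698059 0.08      ]]
groove [0.54026619 0.09299497 0.08085434] 0.00122485784772982 [[0.54105056 0.09316274 0.08      ]] [[0.53973051 0.09372348 0.08      ]]
groove [0.53103125 0.01036221 0.07976639] 0.0013984377405862295 [[0.53169415 0.01044023 0.08      ]] [[0.53032308 0.00992276 0.08      ]]
0.07355384296347439 0.0831543272257302 83.66333109597304
0.04413314371950539 -7.312644992083061 [0.54818306 0.16698398 0.08      ]
0.0430690990787165 -7.19855298303904 [0.53972312 0.09372573 0.08      ]
0.044210590533433125 -8.109157832226488 [0.5305205  0.01035989 0.08      ]
[[ 9.67200482e-01  2.54014029e-01 -3.16111784e-04]
 [ 2.54014226e-01 -9.67199680e-01  1.24574019e-03]
 [ 1.06922688e-05 -1.28517740e-03 -9.99999174e-01]]
[[-0.001 -0.95  -0.313  0.081]
 [ 1.    -0.    -0.001 -0.   ]
 [ 0.001 -0.313  0.95  -0.142]
 [ 0.     0.     0.     1.   ]] [[355.7783064    0.         318.08583509]
 [  0.         355.7783064  197.30614029]
 [  0.           0.           1.        ]]
```

Heights check out (handle top 110 mm, groove mouths 80 mm, reach fine). Gauge yaw is about -5°, rail about -7°. Moving towards the gauge.

```bash
cat >> h.py <<'E'
def go(x,y,z,yaw):
    s=state();r=R.from_rotvec(s["tool_rot"]);d=r.inv().apply(np.array([x,y,z])-s["tool_pos"])
    m=r.as_matrix();t=r.inv()*R.from_matrix(np.c_[[np.cos(yaw),np.sin(yaw),0],[np.sin(yaw),-np.cos(yaw),0],[0,0,-1]])
    print("t %.2f"%s["time"],"pos",np.round(s["tool_pos"],4),"shift/40mm",np.round(d/.04,3),"turn/5deg",np.round(np.degrees(t.as_rotvec())/5,3),"F",np.round(s["wrist_force"],2),"w %.4f g %.1f"%(s["width"],s["grasp_force"]))
E
python3 - <<'E'
from h import *
T=capture("top");print(onplane(T,[(350+300/4.4,195+170/4.4),(350+318/4.4,195+88/4.4),(350+290/4.4,195+110/4.4)],.1))
E
```

```text
[[ 0.52100903 -0.32821575  0.1       ]
 [ 0.57952946 -0.33722474  0.1       ]
 [ 0.56194804 -0.31883092  0.1       ]]
```

{"api": "servo_tool", "payload": {
  "steps": [
    [0.7,-0.4,0,0,0,1,0],
    [0.7,-0.35,0,0,0,1,0],
    [0.7,-0.4,0,0,0,1,0],
    [0.7,-0.5,0,0,0,1,0],
    [0.7,-0.6,0,0,0,0,0]
  ],
  "grip_force": 40
}}

```text
time: 0.72
tool_pos: [0.2922, -0.5033, 0.2313]
tool_rot: [3.137, -0.156, -0.0]
wrist_force: [0.8, -1.0, 1.4]
width: 0.0427
grasp_force: 0.0
```

```bash
python3 -c "
from h import *;go(.519,-.2375,.20,-.085)"
```

```text
t 0.72 pos [ 0.2922 -0.5033  0.2313] shift/40mm [ 4.983 -7.175  0.781] turn/5deg [ 0.003  0.002 -0.164] F [ 0.83 -1.05  1.37] w 0.0427 g 0.0
```

{"api": "servo_tool", "payload": {
  "steps": [
    [0.5,-0.7,0.1,0,0,0,0],
    [0.5,-0.7,0.1,0,0,0,0],
    [0.5,-0.7,0.1,0,0,0,0],
    [0.5,-0.7,0,0,0,0,0],
    [0.5,-0.7,0,0,0,0,0]
  ]
}}

```text
time: 1.13
tool_pos: [0.405, -0.3722, 0.2191]
tool_rot: [-3.138, 0.145, 0.0]
wrist_force: [-0.1, -0.3, 1.0]
width: 0.0425
grasp_force: 0.0
```

{"api": "servo_tool", "payload": {
  "steps": [
    [0.5,-0.7,0,0,0,0,0],
    [0.5,-0.7,0,0,0,0,0],
    [0.5,-0.6,0,0,0,0,0],
    [0,0,0,0,0,0,0],
    [0,0,0,0,0,0,0]
  ]
}}

```text
time: 1.55
tool_pos: [0.4729, -0.2973, 0.2193]
tool_rot: [-3.138, 0.137, -0.001]
wrist_force: [-0.4, -0.3, 0.9]
width: 0.0427
grasp_force: 0.0
```

```bash
python3 -c "
from h import *;go(.519,-.2375,.20,-.085)"
```

```text
t 1.55 pos [ 0.4729 -0.2973  0.2193] shift/40mm [ 1.017 -1.591  0.483] turn/5deg [-0.008 -0.003 -0.027] F [-0.44 -0.28  0.87] w 0.0427 g 0.0
```

{"api": "servo_tool", "payload": {
  "steps": [
    [0.5,-0.8,0.2,0,0,0,0],
    [0.5,-0.8,0.2,0,0,0,0],
    [0,0,0,0,0,0,0],
    [0,0,0,0,0,0,0]
  ]
}}

```text
time: 1.88
tool_pos: [0.5175, -0.238, 0.2026]
tool_rot: [-3.137, 0.139, 0.002]
wrist_force: [-0.7, -0.3, 0.4]
width: 0.0428
grasp_force: 0.0
```

```bash
python3 - <<'E'
from h import *
go(.519,-.2375,.20,-.085)
W=capture("wrist");np.save("w1.npy",W,allow_pickle=True)
n,_=cv2.projectPoints(np.array([[.519,-.2375,.112]]),*(lambda M:(cv2.Rodrigues(M[:3,:3])[0],M[:3,3]))(np.linalg.inv(W["cam_to_world"])),W["mtx"],W["D"]);print(n)
cv2.imwrite("pics/w1.png",W["img"][...,::-1])
E
```

```text
t 1.88 pos [ 0.5175 -0.238   0.2026] shift/40mm [ 0.037 -0.015  0.066] turn/5deg [-0.012  0.012 -0.044] F [-0.74 -0.32  0.37] w 0.0428 g 0.0
[[[318.58308519 201.57201043]]]
```

View pics/w1.png

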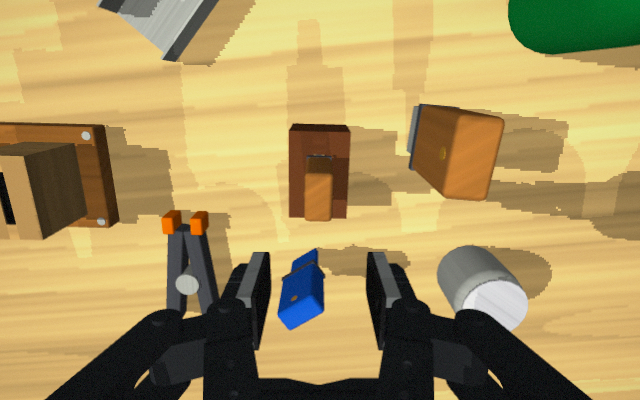

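Wrist view: handle top face spans about (306–332, 172–221) on the dark stand, between the finger lines; the larger brown gauge leans at (455,150) right of it.

```bash
python3 - <<'E'
from h import *
W=np.load("w1.npy",allow_pickle=True).item()
hsv=cv2.cvtColor(W["img"],cv2.COLOR_RGB2HSV);roi=hsv[165:228,295:345]
print(hsv[195,318],hsv[165,318],hsv[205,300])
m=((roi[...,2]>150)).astype(np.uint8);m=cv2.morphologyEx(m,cv2.MORPH_OPEN,np.ones((3,3)))
k,l,st,ce=cv2.connectedComponentsWithStats(m);i=l[30,23];print(st[i],ce[i])
c=max(cv2.findContours((l==i).astype(np.uint8),0,2)[0],key=cv2.contourArea)
b=cv2.boxPoints(cv2.minAreaRect(c))+[295,165];print(b)
q=onplane(W,b,.111);print(np.round(q,4),q.mean(0))
e=[np.roll(q,-1,0)[i]-q[i] for i in range(4)]
for v in e:print(np.linalg.norm(v),np.degrees(np.arctan2(v[1],v[0])))
E
```

```text
[ 15 186 192] [ 16 174  79] [ 11 177 114]
[   0    9   50   54 1591] [22.69516028 39.20427404]
[[295. 174.]
 [344. 174.]
 [344. 227.]
 [295. 227.]]
[[ 0.5397 -0.2233  0.111 ]
 [ 0.5368 -0.2563  0.111 ]
 [ 0.498  -0.2538  0.111 ]
 [ 0.5011 -0.2191  0.111 ]] [ 0.51890568 -0.23812714  0.111     ]
0.033146752636048916 -95.09236522147664
0.03883910585989593 176.18901659898768
0.03482677383587484 84.92572500411309
0.038848865411251765 -6.289255539438393
```

{"api": "servo_tool", "payload": {
  "steps": [
    [0.04,0,0.8,0,0,0,0],
    [0,0,0.8,0,0,0,0],
    [0,0,0.8,0,0,0,0],
    [0,0,0.7,0,0,0,0],
    [0,0,0.25,0,0,0,0]
  ]
}}

```text
time: 2.35
tool_pos: [0.5149, -0.2414, 0.0653]
tool_rot: [-3.137, 0.15, 0.01]
wrist_force: [-0.5, -0.1, 0.2]
width: 0.0427
grasp_force: 0.0
```

{"api": "servo_tool", "payload": {
  "steps": [
    [0,0,0.0,0,0,0,0],
    [0,0,0,0,0,0,0]
  ]
}}

```text
time: 2.52
tool_pos: [0.5185, -0.2412, 0.0702]
tool_rot: [3.138, -0.148, 0.0]
wrist_force: [-0.6, -0.7, -0.2]
width: 0.0424
grasp_force: 0.0
```

```bash
python3 -c "
from h import *;go(.519,-.238,.062,-.085)"
```

```text
t 2.52 pos [ 0.5185 -0.2412  0.0702] shift/40mm [ 0.005 -0.081  0.206] turn/5deg [ 0.006 -0.003 -0.106] F [-0.61 -0.66 -0.24] w 0.0424 g 0.0
```

{"api": "servo_tool", "payload": {
  "steps": [
    [0,-0.08,0.15,0,0,-0.1,0],
    [0,0,0,0,0,0,0],
    [0,0,0,0,0,0,0]
  ]
}}

```text
time: 2.77
tool_pos: [0.5197, -0.2366, 0.0645]
tool_rot: [3.138, -0.13, 0.003]
wrist_force: [0.1, 0.2, 0.0]
width: 0.0426
grasp_force: 0.0
```

```bash
python3 -c "
from h import *;go(.519,-.238,.062,-.085)"
```

```text
t 2.77 pos [ 0.5197 -0.2366  0.0645] shift/40mm [-0.016  0.037  0.063] turn/5deg [ 0.006 -0.021  0.022] F [0.08 0.24 0.02] w 0.0426 g 0.0
```

Good enough; close gently.

{"api": "servo_tool", "payload": {
  "steps": [
    [0,0.03,0.04,0,0,0,0.3],
    [0,0,0,0,0,0,1],
    [0,0,0,0,0,0,1],
    [0,0,0,0,0,0,1],
    [0,0,0,0,0,0,1]
  ],
  "grip_force": 50
}}

```text
time: 3.18
tool_pos: [0.5193, -0.2381, 0.0623]
tool_rot: [3.138, -0.131, 0.002]
wrist_force: [-0.4, -0.8, 4.0]
width: 0.0195
grasp_force: 48.7
```

{"api": "servo_tool", "payload": {
  "steps": [
    [0,0,0,0,0,0,1],
    [0,0,0,0,0,0,1],
    [0,0,-0.1,0,0,0,1],
    [0,0,-0.3,0,0,0,1],
    [0,0,-0.6,0,0,0,1]
  ]
}}

```text
time: 3.6
tool_pos: [0.5167, -0.2366, 0.0996]
tool_rot: [-3.136, 0.131, 0.009]
wrist_force: [-0.5, 0.4, -1.3]
width: 0.0194
grasp_force: 48.4
```

```bash
python3 -c "
from h import *;go(.519,-.238,.2,-.122)"
```

```text
t 3.60 pos [ 0.5167 -0.2366  0.0996] shift/40mm [ 0.045  0.023 -2.509] turn/5deg [-0.026  0.068  0.444] F [-0.54  0.4  -1.35] w 0.0194 g 48.4
```

{"api": "servo_tool", "payload": {
  "steps": [
    [0,0,-0.8,0,0,0.2,1],
    [0,0,-0.8,0,0,0.2,1],
    [0,-0.4,-0.4,0,0,0,1],
    [0,-0.7,0,0,0,0,1],
    [0,-0.7,0,0,0,0,1]
  ]
}}

```text
time: 4.02
tool_pos: [0.528, -0.1665, 0.1841]
tool_rot: [3.135, -0.19, 0.005]
wrist_force: [0.2, 0.6, -1.6]
width: 0.0193
grasp_force: 48.5
```

{"api": "servo_tool", "payload": {
  "steps": [
    [0,-0.8,0,0,0,0,1],
    [0,-0.8,0,0,0,0,1],
    [0,-0.8,0,0,0,0,1],
    [0,-0.5,0,0,0,0,1],
    [0,0,0,0,0,0,1]
  ]
}}

```text
time: 4.43
tool_pos: [0.5413, -0.0442, 0.1826]
tool_rot: [-3.134, 0.172, -0.001]
wrist_force: [-0.7, 0.1, -0.2]
width: 0.0198
grasp_force: 48.5
```

{"api": "servo_tool", "payload": {
  "steps": [
    [0,0,0,0,0,0,1],
    [0,0,0,0,0,0,1]
  ]
}}

```text
time: 4.6
tool_pos: [0.541, -0.0518, 0.182]
tool_rot: [3.135, -0.187, -0.0]
wrist_force: [-0.6, -0.5, -0.9]
width: 0.019
grasp_force: 48.5
```

```bash
python3 - <<'E'
from h import *
go(.531,.0104,.17,-.122)
W=capture("wrist");np.save("w2.npy",W,allow_pickle=True)
cv2.imwrite("pics/w2.png",W["img"][...,::-1])
E
```

```text
t 4.60 pos [ 0.541  -0.0518  0.182 ] shift/40mm [-0.432 -1.515  0.3  ] turn/5deg [0.006 0.    0.036] F [-0.6  -0.51 -0.86] w 0.0190 g 48.5
```

View pics/w2.png

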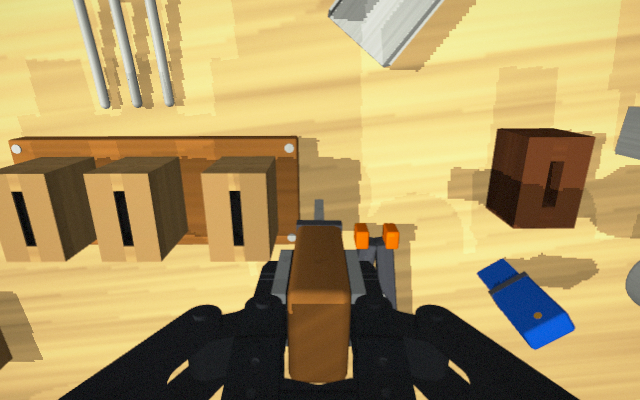

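Wrist view: gauge is held upright with its blade tip at about (319,200). All three grooves show at (26,218), (123,218) and (236,217).

```bash
cat >> h.py <<'E'
def grooves(W,z=.08):
    g=cv2.cvtColor(W["img"],cv2.COLOR_RGB2GRAY);m=(g<35).astype(np.uint8)
    out=[]
    for c in cv2.findContours(m,0,1)[0]:
        r=cv2.minAreaRect(c);a,b=sorted(r[1])
        if 25<b<130 and b/max(a,1)>2.5 and cv2.contourArea(c)>150:
            bx=cv2.boxPoints(r);bx=bx[np.argsort(bx[:,1])]
            q=onplane(W,[bx[:2].mean(0),bx[2:].mean(0),bx.mean(0)],z);v=q[0]-q[1]
            out.append(q[2]);print(np.round(r[0],1),np.round(r[1],1),"c",np.round(q[2],4),"len %.4f ang %.1f"%(np.linalg.norm(v),np.degrees(np.arctan2(v[1],v[0]))))
    return out
E
python3 - <<'E'
from h import *
W=np.load("w2.npy",allow_pickle=True).item()
grooves(W)
g=cv2.cvtColor(W["img"],cv2.COLOR_RGB2GRAY);print(g[203:215:4,308:332])
print(onplane(W,[(315,201),(324,201)],.13),state()["tool_pos"])
E
```

```text
[123.4 217.9] [54.5  9.1] c [0.5431 0.0934 0.08  ] len 0.0424 ang -6.4
[ 23.6 218. ] [55.7  8.3] c [0.5518 0.1671 0.08  ] len 0.0427 ang -7.1
[236.3 217.5] [53.8  9.1] c [0.5335 0.0106 0.08  ] len 0.0424 ang -6.5
[552.4 184.8] [12.9 45.7] c [ 0.5313 -0.2186  0.08  ] len 0.0333 ang -6.9
[[145 146 145 146 145 145 129 100  99  98  98  97  97  98  94 120 145 142
  145 147 145 144 146 147]
 [156 154 158 157 158 150 127  97  96  98  96  96  97  98  99 118 152 160
  160 159 160 158 159 158]
 [160 162 160 160 155 152 126  99  96  97 100  96  98  98  95 117 143 149
  149 147 151 149 145 146]]
[[ 0.55624164 -0.05103565  0.13      ]
 [ 0.55562473 -0.05618289  0.13      ]] [ 0.54092186 -0.05241224  0.18194358]
```

```bash
python3 -c "
from h import *;go(.49,.0155,.165,-.117)"
```

```text
t 4.65 pos [ 0.5409 -0.0524  0.1819] shift/40mm [-1.467 -1.533  0.423] turn/5deg [ 0.007  0.001 -0.035] F [ 1.01  0.77 -1.33] w 0.0196 g 48.5
```

{"api": "servo_tool", "payload": {
  "steps": [
    [-0.5,-0.5,0.1,0,0,0,1],
    [-0.5,-0.5,0.15,0,0,0,1],
    [-0.47,-0.53,0.15,0,0,0,1],
    [0,0,0,0,0,0,1],
    [0,0,0,0,0,0,1]
  ]
}}

```text
time: 5.07
tool_pos: [0.4892, 0.0166, 0.1658]
tool_rot: [3.136, -0.185, -0.001]
wrist_force: [-0.8, -0.6, -0.4]
width: 0.0194
grasp_force: 48.6
```

{"api": "servo_tool", "payload": {
  "steps": [
    [0,0,0,0,0,0,1],
    [0,0,0,0,0,0,1]
  ]
}}

```text
time: 5.23
tool_pos: [0.4906, 0.0149, 0.166]
tool_rot: [3.136, -0.19, 0.001]
wrist_force: [0.3, -0.2, -1.0]
width: 0.0194
grasp_force: 48.6
```

```bash
python3 - <<'E'
from h import *
go(.49,.0155,.165,-.117)
W=capture("wrist");np.save("w3.npy",W,allow_pickle=True);grooves(W)
go(.5325,.0106,.16,-.117)
cv2.imwrite("pics/w3.png",W["img"][...,::-1])
E
```

```text
t 5.23 pos [0.4906 0.0149 0.166 ] shift/40mm [-0.018 -0.013  0.026] turn/5deg [ 0.003 -0.008 -0.048] F [ 0.3  -0.15 -1.  ] w 0.0194 g 48.6
[617.5 259.5] [66.3 23. ] c [ 0.4241 -0.1929  0.08  ] len 0.0563 ang 51.3
[ 74.3 145. ] [67.4 10. ] c [0.5512 0.167  0.08  ] len 0.0428 ang -6.6
[318.  143.5] [65. 10.] c [0.533  0.0107 0.08  ] len 0.0419 ang -7.0
[188.2 143.9] [67.2 10.5] c [0.543  0.0936 0.08  ] len 0.0431 ang -6.7
t 5.28 pos [0.4906 0.0151 0.1659] shift/40mm [ 1.053 -0.014  0.149] turn/5deg [ 0.001 -0.006 -0.046] F [ 0.2   0.03 -1.15] w 0.0192 g 48.6
```

View pics/w3.png

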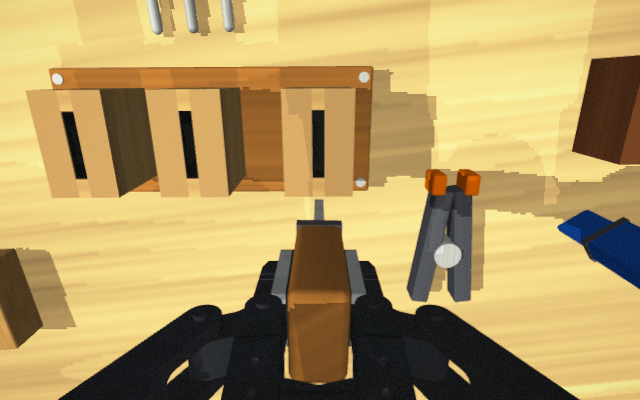

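Blade (319) and groove 3 (318) are lined up. Moving over it and lowering.

{"api": "servo_tool", "payload": {
  "steps": [
    [0.55,0,0,0,0,0,1],
    [0.5,-0.01,0,0,0,0,1],
    [0,0,0.3,0,0,0,1],
    [0,0,0.3,0,0,0,1],
    [0,0,0,0,0,0,1]
  ]
}}

```text
time: 5.7
tool_pos: [0.5309, 0.0109, 0.1393]
tool_rot: [3.136, -0.189, -0.006]
wrist_force: [-0.3, 0.2, -2.1]
width: 0.0196
grasp_force: 48.6
```

{"api": "servo_tool", "payload": {
  "steps": [
    [0,0,0,0,0,0,1],
    [0,0,0,0,0,0,1],
    [0,0,0,0,0,0,1]
  ]
}}

```text
time: 5.95
tool_pos: [0.5322, 0.0119, 0.1426]
tool_rot: [-3.136, 0.186, -0.002]
wrist_force: [-0.1, -0.1, -1.8]
width: 0.0189
grasp_force: 48.6
```

```bash
python3 - <<'E'
from h import *
go(.5325,.0106,.135,-.117)
W=capture("wrist");print(onplane(W,[(318,200)],.08))
go(.5325,.0106,.135,-.117)
g=cv2.cvtColor(W["img"],cv2.COLOR_RGB2GRAY);print(g[170:218:4,300:338:1])
E
```

```text
t 5.95 pos [0.5322 0.0119 0.1426] shift/40mm [0.01  0.031 0.191] turn/5deg [-0.002 -0.016 -0.021] F [-0.12 -0.08 -1.77] w 0.0189 g 48.6
[[0.54445887 0.01134595 0.08      ]]
t 6.00 pos [0.5322 0.012  0.1426] shift/40mm [0.012 0.034 0.191] turn/5deg [-0.002 -0.017 -0.02 ] F [ 0.67 -0.08 -1.08] w 0.0195 g 48.6
[[177 177 177 178 178 168 161 160 160 162 161 159 161 157 163 170 174 173
  171 170 171 176 172 172 170 174 173 171 166 159 161 159 160 158 161 159
  159 162]
 [178 178 178 179 177 171 160 161 159 161 158 160 163 160 154 160 172 176
  172 172 175 175 170 176 172 174 175 172 168 159 159 162 160 159 158 161
  160 162]
 [180 179 177 180 179 179 171 161 159 159 161 160 160 159 165 179 182 185
  184 182 183 184 183 184 183 184 185 181 175 158 163 160 162 160 159 162
  162 163]
 [179 175 179 179 179 177 172 160 160 161 160 160 158 159 165 183 189 188
  188 188 186 187 191 188 188 187 189 186 176 162 159 161 159 157 161 161
  160 162]
 [179 178 178 179 180 178 181 172 160 160 159 162 161 161 140  77  21  24
   22  27  20  21  30  30  22  31  25  44 117 160 159 160 160 161 159 161
  160 1
[... 417 characters left out ...]
  31  27  26  22  44 117 160 159 158 157 160 161 142
  108 107]
 [179 177 178 179 178 178 183 180 178 171 165 161 161 160 140 102  98  98
   97  94  94  94  94  77  26  26  24  58 124 162 160 142 107 105 108 107
  107 108]
 [180 178 179 179 179 178 180 179 178 173 159 161 162 156 128  98 101 100
  100  97 100  98 101  81  28  27  21  57 124 158 161 140 106 107 107 105
  108 108]
 [178 180 177 178 178 180 177 178 180 178 170 160 160 155 131  97 102  98
   98  98 100  99 102  83  39  28  20  66 133 160 160 160 139 105 107 106
  108 109]
 [178 178 179 180 179 180 179 179 178 179 174 161 159 148 120 101 103  95
   94  97  95  93  95  83  49  28  22  62 127 159 160 158 141 107 109 108
  106 107]]
```

Blade sits about 1.4 mm to +y of the groove middle (318.9 against 321.3 px), so I correct that and lower to the mouth.

{"api": "servo_tool", "payload": {
  "steps": [
    [0,0.035,0,0,0,0,1],
    [0,0,0,0,0,0,1],
    [0,0,0.12,0,0,0,1],
    [0,0,0,0,0,0,1],
    [0,0,0,0,0,0,1]
  ]
}}

```text
time: 6.42
tool_pos: [0.5312, 0.0107, 0.1366]
tool_rot: [-3.136, 0.186, 0.001]
wrist_force: [1.0, 0.4, -0.5]
width: 0.0194
grasp_force: 48.6
```

```bash
cat >> h.py <<'E'
def blade(W,r0=204,r1=216):
    g=cv2.cvtColor(W["img"],cv2.COLOR_RGB2GRAY).astype(float)
    for r in range(170,218,4):
        v=g[r,302:338];print(r,"".join("#" if a<60 else "b" if a<115 else "." for a in v))
E
python3 - <<'E'
from h import *
W=capture("wrist");blade(W);go(.5325,.0106,.135,-.117)
E
```

```text
170 ....................................
174 ....................................
178 ....................................
182 ....................................
186 ...........#############............
190 ...........#############............
194 ...........#############............
198 ...........#############bbbbbbbbbbbb
202 ...........#bbbbbbbbbb##bbbbbbbbbbbb
206 ...........#bbbbbbbbbb##bbbbbbbbbbbb
210 ...........#bbbbbbbbbb##bbbbbbbbbbbb
214 ...........bbbbbbbbbbb##bbbbbbbbbbbb
t 6.47 pos [0.5314 0.0108 0.1367] shift/40mm [0.029 0.001 0.043] turn/5deg [-0.     0.005 -0.015] F [ 0.17 -0.41 -0.62] w 0.0201 g 48.6
```

{"api": "servo_tool", "payload": {
  "steps": [
    [0,0.008,0.08,0,0,0,1],
    [0,0,0.08,0,0,0,1],
    [0,0,0.08,0,0,0,1],
    [0,0,0,0,0,0,1],
    [0,0,0,0,0,0,1]
  ]
}}

```text
time: 6.88
tool_pos: [0.5313, 0.0104, 0.127]
tool_rot: [-3.136, 0.186, 0.001]
wrist_force: [-0.3, 0.6, -0.8]
width: 0.0193
grasp_force: 48.6
```

{"api": "servo_tool", "payload": {
  "steps": [
    [0,0,0.08,0,0,0,1],
    [0,0,0.08,0,0,0,1],
    [0,0,0,0,0,0,1]
  ]
}}

```text
time: 7.13
tool_pos: [0.5314, 0.01, 0.1204]
tool_rot: [3.136, -0.186, -0.0]
wrist_force: [0.4, -1.0, -0.6]
width: 0.0196
grasp_force: 48.5
```

{"api": "servo_tool", "payload": {
  "steps": [
    [0,0,0.08,0,0,0,1],
    [0,0,0,0,0,0,1],
    [0,0,0,0,0,0,1]
  ]
}}

```text
time: 7.38
tool_pos: [0.5313, 0.01, 0.1174]
tool_rot: [3.136, -0.186, -0.001]
wrist_force: [0.8, -2.8, -1.9]
width: 0.0194
grasp_force: 48.5
```

{"api": "servo_tool", "payload": {
  "steps": [
    [0,0,0.06,0,0,0,1],
    [0,0,0,0,0,0,1],
    [0,0,0,0,0,0,1]
  ]
}}

```text
time: 7.63
tool_pos: [0.5314, 0.0102, 0.1151]
tool_rot: [3.136, -0.186, -0.0]
wrist_force: [0.2, -2.4, -2.0]
width: 0.0192
grasp_force: 48.5
```

Strip pushing sideways (~2.5 N), no axial load. On in small steps.

{"api": "servo_tool", "payload": {
  "steps": [
    [0,0,0.06,0,0,0,1],
    [0,0,0,0,0,0,1],
    [0,0,0,0,0,0,1]
  ]
}}

```text
time: 7.88
tool_pos: [0.5314, 0.0103, 0.1127]
tool_rot: [-3.136, 0.186, 0.0]
wrist_force: [0.9, -2.5, -1.9]
width: 0.0196
grasp_force: 48.5
```

{"api": "servo_tool", "payload": {
  "steps": [
    [0,0,0.06,0,0,0,1],
    [0,0,0,0,0,0,1],
    [0,0,0,0,0,0,1]
  ]
}}

```text
time: 8.13
tool_pos: [0.5318, 0.0104, 0.1111]
tool_rot: [3.136, -0.186, 0.001]
wrist_force: [-1.7, -1.8, 5.9]
width: 0.0192
grasp_force: 49.3
```

{"api": "servo_tool", "payload": {
  "steps": [
    [0,0,0.04,0,0,0,1],
    [0,0,0,0,0,0,1],
    [0,0,0,0,0,0,1]
  ]
}}

```text
time: 8.38
tool_pos: [0.5318, 0.0104, 0.1097]
tool_rot: [3.136, -0.186, 0.001]
wrist_force: [-3.0, -2.0, 7.3]
width: 0.0197
grasp_force: 49.3
```

Groove 3 is jammed about 20 mm down, with the spring giving about 3 mm. Drawing back and going to the middle groove.

{"api": "servo_tool", "payload": {
  "steps": [
    [0,0,-0.2,0,0,0,1],
    [0,0,-0.3,0,0,0,1],
    [0,0,-0.3,0,0,0,1],
    [0,0,-0.3,0,0,0,1],
    [0,0,0,0,0,0,1]
  ]
}}

```text
time: 8.8
tool_pos: [0.5331, 0.0114, 0.1562]
tool_rot: [-3.135, 0.185, -0.007]
wrist_force: [1.0, -0.7, -1.1]
width: 0.0195
grasp_force: 48.9
```

{"api": "servo_tool", "payload": {
  "steps": [
    [0,0,0,0,0,0,1],
    [0,0,0,0,0,0,1]
  ]
}}

```text
time: 8.97
tool_pos: [0.5312, 0.0107, 0.1526]
tool_rot: [-3.136, 0.185, 0.001]
wrist_force: [-0.7, 0.1, 0.1]
width: 0.0197
grasp_force: 48.9
```

```bash
python3 -c "
from h import *;go(.5413,.0932,.1426,-.117)"
```

```text
t 8.97 pos [0.5312 0.0107 0.1526] shift/40mm [ 0.008 -2.077  0.251] turn/5deg [-0.003  0.005 -0.012] F [-0.65  0.08  0.09] w 0.0197 g 48.9
```

{"api": "servo_tool", "payload": {
  "steps": [
    [0,-0.5,0,0,0,0,1],
    [0,-0.6,0,0,0,0,1],
    [0,-0.6,0,0,0,0,1],
    [0,-0.38,0.1,0,0,0,1],
    [0,0,0.15,0,0,0,1]
  ]
}}

```text
time: 9.38
tool_pos: [0.5409, 0.0981, 0.1426]
tool_rot: [-3.134, 0.176, 0.0]
wrist_force: [0.4, 0.5, -1.3]
width: 0.0196
grasp_force: 48.9
```

{"api": "servo_tool", "payload": {
  "steps": [
    [0,0,0,0,0,0,1],
    [0,0,0,0,0,0,1],
    [0,0,0,0,0,0,1]
  ]
}}

```text
time: 9.63
tool_pos: [0.5412, 0.0916, 0.1426]
tool_rot: [3.135, -0.189, -0.001]
wrist_force: [-0.3, 0.0, 0.7]
width: 0.0193
grasp_force: 48.9
```

```bash
python3 -c "
from h import *;go(.5413,.0932,.1426,-.117);blade(capture('wrist'))"
```

```text
t 9.63 pos [0.5412 0.0916 0.1426] shift/40mm [-0.002 -0.039 -0.001] turn/5deg [ 0.008  0.009 -0.036] F [-0.35  0.01  0.71] w 0.0193 g 48.9
170 ....................................
174 ....................................
178 ....................................
182 ....................................
186 .......b############................
190 .......b############................
194 .......b############................
198 .......b############................
202 .......b####bbbbbbbbb...............
206 .......b####bbbbbbbbb...............
210 ........####bbbbbbbbb...............
214 ........####bbbbbbbbb...............
```

{"api": "servo_tool", "payload": {
  "steps": [
    [0,-0.042,0,0,0,0,1],
    [0,0,0,0,0,0,1],
    [0,0,0.12,0,0,0,1],
    [0,0,0,0,0,0,1],
    [0,0,0,0,0,0,1]
  ]
}}

```text
time: 10.1
tool_pos: [0.5413, 0.0945, 0.1377]
tool_rot: [3.136, -0.186, -0.001]
wrist_force: [0.2, 0.5, -1.0]
width: 0.0195
grasp_force: 48.9
```

```bash
python3 -c "
from h import *;go(.5413,.0932,.1426,-.117);blade(capture('wrist'))"
```

```text
t 10.10 pos [0.5413 0.0945 0.1377] shift/40mm [ 0.005  0.032 -0.121] turn/5deg [ 0.002  0.008 -0.018] F [ 0.2   0.45 -1.01] w 0.0195 g 48.9
170 ....................................
174 ....................................
178 ....................................
182 ....................................
186 ............#############...........
190 ............#############...........
194 ............#############...........
198 ............#############...........
202 ............bbbbbbbbbb###b..........
206 ............bbbbbbbbbb###b..........
210 ............bbbbbbbbbb###b..........
214 .............bbbbbbbbb###b..........
```

{"api": "servo_tool", "payload": {
  "steps": [
    [0,0.02,0,0,0,0,1],
    [0,0,0,0,0,0,1],
    [0,0,0,0,0,0,1]
  ]
}}

```text
time: 10.4
tool_pos: [0.5415, 0.0938, 0.1382]
tool_rot: [-3.136, 0.186, -0.0]
wrist_force: [0.8, 0.0, -0.3]
width: 0.0198
grasp_force: 48.9
```

```bash
python3 -c "
from h import *;go(.5413,.0935,.1426,-.117);blade(capture('wrist'))"
```

```text
t 10.40 pos [0.5415 0.0938 0.1382] shift/40mm [-0.004  0.009 -0.109] turn/5deg [-0.001 -0.002 -0.017] F [ 0.76  0.02 -0.3 ] w 0.0198 g 48.9
170 ....................................
174 ....................................
178 ....................................
182 ....................................
186 ...........b#bbbbbbbbbbb............
190 ...........#############............
194 ...........#############............
198 ...........#############............
202 ...........#bbbbbbbbbb##b...........
206 ...........#bbbbbbbbbb##b...........
210 ...........bbbbbbbbbbb##b...........
214 ...........bbbbbbbbbbb#bb...........
```

Centred, same as the good fit before. Lowering into the middle groove.

{"api": "servo_tool", "payload": {
  "steps": [
    [0,0.01,0.1,0,0,0,1],
    [0,0,0.1,0,0,0,1],
    [0,0,0.08,0,0,0,1],
    [0,0,0,0,0,0,1],
    [0,0,0,0,0,0,1]
  ]
}}

```text
time: 10.87
tool_pos: [0.5411, 0.0935, 0.1265]
tool_rot: [3.136, -0.186, -0.001]
wrist_force: [0.4, -0.2, -1.1]
width: 0.0197
grasp_force: 48.9
```

{"api": "servo_tool", "payload": {
  "steps": [
    [0,0,0.08,0,0,0,1],
    [0,0,0.08,0,0,0,1],
    [0,0,0,0,0,0,1]
  ]
}}

```text
time: 11.12
tool_pos: [0.5414, 0.093, 0.1201]
tool_rot: [3.136, -0.186, -0.0]
wrist_force: [-0.3, -1.2, -0.3]
width: 0.0197
grasp_force: 49.0
```

{"api": "servo_tool", "payload": {
  "steps": [
    [0,0,0.08,0,0,0,1],
    [0,0,0,0,0,0,1],
    [0,0,0,0,0,0,1]
  ]
}}

```text
time: 11.37
tool_pos: [0.5412, 0.0931, 0.117]
tool_rot: [3.136, -0.186, -0.001]
wrist_force: [0.2, -3.4, -1.3]
width: 0.0197
grasp_force: 48.8
```

{"api": "servo_tool", "payload": {
  "steps": [
    [0,0,0.06,0,0,0,1],
    [0,0,0,0,0,0,1],
    [0,0,0,0,0,0,1]
  ]
}}

```text
time: 11.62
tool_pos: [0.5413, 0.0933, 0.1147]
tool_rot: [3.136, -0.186, -0.0]
wrist_force: [0.1, -2.1, -1.4]
width: 0.0194
grasp_force: 48.9
```

{"api": "servo_tool", "payload": {
  "steps": [
    [0,0,0.06,0,0,0,1],
    [0,0,0,0,0,0,1],
    [0,0,0,0,0,0,1]
  ]
}}

```text
time: 11.87
tool_pos: [0.5413, 0.0934, 0.1123]
tool_rot: [3.136, -0.186, -0.0]
wrist_force: [0.6, -1.1, -1.8]
width: 0.0194
grasp_force: 48.9
```

{"api": "servo_tool", "payload": {
  "steps": [
    [0,0,0.06,0,0,0,1],
    [0,0,0,0,0,0,1],
    [0,0,0,0,0,0,1]
  ]
}}

```text
time: 12.12
tool_pos: [0.5413, 0.0935, 0.1099]
tool_rot: [-3.136, 0.186, 0.0]
wrist_force: [0.1, -1.7, -2.2]
width: 0.0199
grasp_force: 48.9
```

{"api": "servo_tool", "payload": {
  "steps": [
    [0,0,0.06,0,0,0,1],
    [0,0,0,0,0,0,1],
    [0,0,0,0,0,0,1]
  ]
}}

```text
time: 12.37
tool_pos: [0.5413, 0.0935, 0.1075]
tool_rot: [3.136, -0.186, -0.0]
wrist_force: [0.6, -2.2, -2.0]
width: 0.0195
grasp_force: 48.9
```

{"api": "servo_tool", "payload": {
  "steps": [
    [0,0,0.05,0,0,0,1],
    [0,0,0,0,0,0,1],
    [0,0,0,0,0,0,1]
  ]
}}

```text
time: 12.62
tool_pos: [0.5416, 0.0936, 0.1062]
tool_rot: [-3.136, 0.186, -0.001]
wrist_force: [-0.0, -1.4, 2.9]
width: 0.0194
grasp_force: 49.4
```

{"api": "servo_tool", "payload": {
  "steps": [
    [0,0,0.04,0,0,0,1],
    [0,0,0,0,0,0,1],
    [0,0,0,0,0,0,1]
  ]
}}

```text
time: 12.87
tool_pos: [0.5417, 0.0936, 0.1047]
tool_rot: [-3.136, 0.186, -0.001]
wrist_force: [-2.0, -2.9, 6.2]
width: 0.0194
grasp_force: 49.6
```

{"api": "servo_tool", "payload": {
  "steps": [
    [0,0,0.04,0,0,0,1],
    [0,0,0,0,0,0,1],
    [0,0,0,0,0,0,1]
  ]
}}

```text
time: 13.12
tool_pos: [0.5417, 0.0936, 0.1033]
tool_rot: [-3.136, 0.186, -0.002]
wrist_force: [-2.5, -2.4, 8.6]
width: 0.0195
grasp_force: 49.8
```

Groove 2 jams at about 26 mm, with rising spring force. Drawing back and going to groove 1.

{"api": "servo_tool", "payload": {
  "steps": [
    [0,0,-0.2,0,0,0,1],
    [0,0,-0.35,0,0,0,1],
    [0,0,-0.35,0,0,0,1],
    [0,0,-0.35,0,0,0,1],
    [0,0,0,0,0,0,1]
  ]
}}

```text
time: 13.53
tool_pos: [0.5428, 0.0948, 0.1554]
tool_rot: [-3.134, 0.184, -0.007]
wrist_force: [0.3, 0.3, -1.1]
width: 0.0196
grasp_force: 49.1
```

{"api": "servo_tool", "payload": {
  "steps": [
    [0,0,0,0,0,0,1],
    [0,0,0,0,0,0,1]
  ]
}}

```text
time: 13.7
tool_pos: [0.5409, 0.0937, 0.1517]
tool_rot: [-3.136, 0.185, 0.002]
wrist_force: [0.1, -0.6, -1.3]
width: 0.0194
grasp_force: 49.1
```

```bash
python3 -c "
from h import *;go(.5495,.167,.1426,-.117)"
```

```text
t 13.70 pos [0.5409 0.0937 0.1517] shift/40mm [-1.000e-03 -1.844e+00  2.270e-01] turn/5deg [-0.001  0.012 -0.011] F [ 0.06 -0.6  -1.35] w 0.0194 g 49.1
```

{"api": "servo_tool", "payload": {
  "steps": [
    [0,-0.5,0,0,0,0,1],
    [0,-0.5,0,0,0,0,1],
    [0,-0.5,0,0,0,0,1],
    [0,-0.34,0.1,0,0,0,1],
    [0,0,0.15,0,0,0,1]
  ]
}}

```text
time: 14.12
tool_pos: [0.5492, 0.1709, 0.1417]
tool_rot: [-3.134, 0.178, 0.002]
wrist_force: [-0.1, 0.1, -1.8]
width: 0.0195
grasp_force: 49.1
```

{"api": "servo_tool", "payload": {
  "steps": [
    [0,0,0,0,0,0,1],
    [0,0,0,0,0,0,1],
    [0,0,0,0,0,0,1],
    [0,0,0,0,0,0,1]
  ]
}}

```text
time: 14.45
tool_pos: [0.5503, 0.1653, 0.1425]
tool_rot: [3.136, -0.189, 0.0]
wrist_force: [0.1, -0.4, -0.5]
width: 0.0197
grasp_force: 49.0
```

```bash
python3 -c "
from h import *;go(.5495,.167,.1426,-.117);blade(capture('wrist'))"
```

```text
t 14.45 pos [0.5503 0.1653 0.1425] shift/40mm [-0.025 -0.039 -0.002] turn/5deg [ 0.005 -0.001 -0.036] F [ 0.1  -0.42 -0.46] w 0.0197 g 49.0
170 ....................................
174 ....................................
178 ....................................
182 ....................................
186 .......b############................
190 .......b############................
194 .......b############................
198 .......b############................
202 .......b####bbbbbbbbb...............
206 .......b####bbbbbbbbb...............
210 ........####bbbbbbbbb...............
214 ........####bbbbbbbbbb..............
```

{"api": "servo_tool", "payload": {
  "steps": [
    [0,-0.025,0,0,0,0,1],
    [0,0,0,0,0,0,1],
    [0,0,0.12,0,0,0,1],
    [0,0,0,0,0,0,1],
    [0,0,0,0,0,0,1]
  ]
}}

```text
time: 14.92
tool_pos: [0.5499, 0.1675, 0.1373]
tool_rot: [3.136, -0.186, -0.001]
wrist_force: [0.1, -0.2, -0.6]
width: 0.0197
grasp_force: 49.0
```

```bash
python3 -c "
from h import *;go(.5495,.167,.1426,-.117);blade(capture('wrist'))"
```

```text
t 14.92 pos [0.5499 0.1675 0.1373] shift/40mm [-0.009  0.013 -0.133] turn/5deg [ 0.003  0.009 -0.016] F [ 0.09 -0.15 -0.57] w 0.0197 g 49.0
170 ....................................
174 ....................................
178 ....................................
182 ....................................
186 ...........##b######bb#b............
190 ...........############b............
194 ...........############b............
198 ...........############bb...........
202 ...........#bbbbbbbbbb#bb...........
206 ...........#bbbbbbbbbb#b............
210 ...........#bbbbbbbbbb#b............
214 ...........#bbbbbbbbbb##b...........
```

Centred. In.

{"api": "servo_tool", "payload": {
  "steps": [
    [0,0.006,0.1,0,0,0,1],
    [0,0,0.1,0,0,0,1],
    [0,0,0.08,0,0,0,1],
    [0,0,0,0,0,0,1],
    [0,0,0,0,0,0,1]
  ]
}}

```text
time: 15.38
tool_pos: [0.5499, 0.1673, 0.1261]
tool_rot: [3.136, -0.186, -0.001]
wrist_force: [-0.4, 0.4, 0.5]
width: 0.0196
grasp_force: 49.0
```

{"api": "servo_tool", "payload": {
  "steps": [
    [0,0,0.08,0,0,0,1],
    [0,0,0.08,0,0,0,1],
    [0,0,0,0,0,0,1]
  ]
}}

```text
time: 15.63
tool_pos: [0.5502, 0.1667, 0.1196]
tool_rot: [3.135, -0.187, -0.0]
wrist_force: [0.7, -2.0, -0.9]
width: 0.0196
grasp_force: 49.1
```

{"api": "servo_tool", "payload": {
  "steps": [
    [0,0,0.08,0,0,0,1],
    [0,0,0.06,0,0,0,1],
    [0,0,0,0,0,0,1]
  ]
}}

```text
time: 15.88
tool_pos: [0.5499, 0.1668, 0.1138]
tool_rot: [3.135, -0.186, -0.001]
wrist_force: [0.2, -1.8, -2.3]
width: 0.0196
grasp_force: 49.0
```

{"api": "servo_tool", "payload": {
  "steps": [
    [0,0,0.08,0,0,0,1],
    [0,0,0,0,0,0,1],
    [0,0,0,0,0,0,1]
  ]
}}

```text
time: 16.13
tool_pos: [0.55, 0.1672, 0.111]
tool_rot: [3.136, -0.186, -0.001]
wrist_force: [0.0, -2.3, -2.6]
width: 0.0192
grasp_force: 49.0
```

{"api": "servo_tool", "payload": {
  "steps": [
    [0,0,0.08,0,0,0,1],
    [0,0,0,0,0,0,1],
    [0,0,0,0,0,0,1]
  ]
}}

```text
time: 16.38
tool_pos: [0.5501, 0.1672, 0.1079]
tool_rot: [3.136, -0.186, -0.001]
wrist_force: [0.3, -2.5, -2.3]
width: 0.0193
grasp_force: 49.0
```

{"api": "servo_tool", "payload": {
  "steps": [
    [0,0,0.08,0,0,0,1],
    [0,0,0,0,0,0,1],
    [0,0,0,0,0,0,1]
  ]
}}

```text
time: 16.63
tool_pos: [0.5501, 0.1672, 0.1047]
tool_rot: [3.136, -0.186, -0.001]
wrist_force: [0.5, -2.5, -3.0]
width: 0.0197
grasp_force: 49.0
```

{"api": "servo_tool", "payload": {
  "steps": [
    [0,0,0.06,0,0,0,1],
    [0,0,0,0,0,0,1],
    [0,0,0,0,0,0,1]
  ]
}}

```text
time: 16.88
tool_pos: [0.5501, 0.1673, 0.1023]
tool_rot: [3.136, -0.186, -0.0]
wrist_force: [0.2, -3.0, -1.4]
width: 0.0197
grasp_force: 49.0
```

Past 30 mm with no load: this is the clear one. On to the shoulder (expected TCP about 0.090).

{"api": "servo_tool", "payload": {
  "steps": [
    [0,0,0.08,0,0,0,1],
    [0,0,0.08,0,0,0,1],
    [0,0,0,0,0,0,1],
    [0,0,0,0,0,0,1]
  ]
}}

```text
time: 17.22
tool_pos: [0.5499, 0.1673, 0.0957]
tool_rot: [3.136, -0.186, -0.001]
wrist_force: [0.1, -2.2, -2.0]
width: 0.0195
grasp_force: 48.9
```

{"api": "servo_tool", "payload": {
  "steps": [
    [0,0,0.06,0,0,0,1],
    [0,0,0.03,0,0,0,1],
    [0,0,0,0,0,0,1],
    [0,0,0,0,0,0,1]
  ]
}}

```text
time: 17.55
tool_pos: [0.55, 0.1673, 0.0923]
tool_rot: [3.136, -0.186, -0.001]
wrist_force: [1.3, -2.1, -2.3]
width: 0.0194
grasp_force: 48.9
```

{"api": "servo_tool", "payload": {
  "steps": [
    [0,0,0.03,0,0,0,1],
    [0,0,0,0,0,0,1],
    [0,0,0,0,0,0,1]
  ]
}}

```text
time: 17.8
tool_pos: [0.5502, 0.1673, 0.0913]
tool_rot: [-3.136, 0.186, -0.0]
wrist_force: [0.5, -2.0, -1.3]
width: 0.0193
grasp_force: 48.9
```

{"api": "servo_tool", "payload": {
  "steps": [
    [0,0,0.03,0,0,0,1],
    [0,0,0,0,0,0,1],
    [0,0,0,0,0,0,1]
  ]
}}

```text
time: 18.05
tool_pos: [0.5503, 0.1675, 0.0904]
tool_rot: [-3.136, 0.186, -0.001]
wrist_force: [-1.4, -2.2, 1.9]
width: 0.0194
grasp_force: 49.1
```

{"api": "servo_tool", "payload": {
  "steps": [
    [0,0,0.02,0,0,0,1],
    [0,0,0,0,0,0,1],
    [0,0,0,0,0,0,1]
  ]
}}

```text
time: 18.3
tool_pos: [0.5504, 0.1675, 0.0903]
tool_rot: [-3.136, 0.186, -0.001]
wrist_force: [-3.6, -4.0, 8.2]
width: 0.0197
grasp_force: 50.1
```

Shoulder contact at TCP 0.0903 (stiff, 8 N), exactly where fully home is expected. Releasing and rising.

{"api": "servo_tool", "payload": {
  "steps": [
    [0,0,0,0,0,0,0.3],
    [0,0,0,0,0,0,0.1],
    [0,0,0,0,0,0,0],
    [0,0,0,0,0,0,0],
    [0,0,0,0,0,0,0]
  ]
}}

```text
time: 18.72
tool_pos: [0.5501, 0.1676, 0.0892]
tool_rot: [-3.136, 0.186, 0.0]
wrist_force: [-0.1, -0.8, -0.8]
width: 0.0431
grasp_force: 0.0
```

{"api": "servo_tool", "payload": {
  "steps": [
    [0,0,-0.3,0,0,0,0],
    [0,0,-0.6,0,0,0,0],
    [0,0,-0.8,0,0,0,0],
    [0,0,-0.8,0,0,0,0],
    [0,0,-0.6,0,0,0,0]
  ]
}}

```text
time: 19.13
tool_pos: [0.5506, 0.1679, 0.2172]
tool_rot: [-3.135, 0.185, -0.004]
wrist_force: [0.8, 0.2, -0.4]
width: 0.0428
grasp_force: 0.0
```

{"api": "servo_tool", "payload": {
  "steps": [
    [-0.6,0,0,0,0,0,0],
    [-0.6,0,0,0,0,0,0],
    [0,0,0,0,0,0,0],
    [0,0,0,0,0,0,0]
  ]
}}

```text
time: 19.47
tool_pos: [0.5019, 0.1736, 0.2147]
tool_rot: [-3.136, 0.183, -0.003]
wrist_force: [0.7, 0.6, 0.5]
width: 0.0425
grasp_force: 0.0
```

```bash
python3 - <<'E'
from h import *
W=capture("wrist");S=capture("side")
a=W["img"][:, 160:480];b=cv2.resize(S["img"][130:230,270:350],(320,400),interpolation=cv2.INTER_CUBIC)
cv2.imwrite("pics/end.png",np.hstack([a,b])[...,::-1]);print(state()["tool_pos"],state()["wrist_force"])
E
```

```text
[0.50305842 0.17278038 0.21401847] [ 0.35698999 -0.31240666 -0.0108136 ]
```

View pics/end.png

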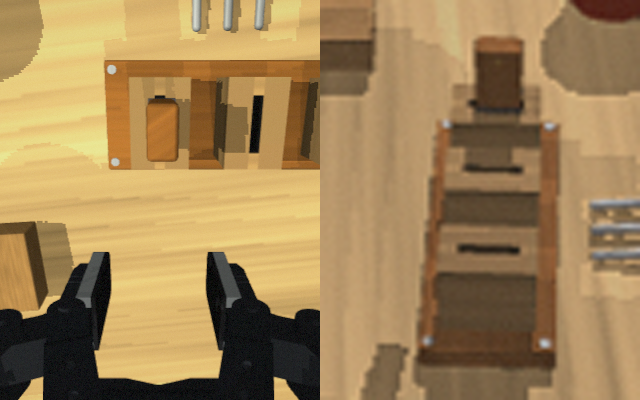

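The final views show the gauge standing upright in the end block (crop 162,130 wrist; 498,75 side), handle down on the top, gripper clear.

```bash
python3 -c "
from workcell import finish_job;print(finish_job())"
```

```text
the job is handed in; nothing more can be done
None
```

The gauge is standing fully home in groove 1, the clear one, handle down on the block; grooves 3 and 2 jammed at about 20 and 26 mm, I drew the blade back from both with the spring well short of its stop, and I handed the job in at about 19.6 s.

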